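# Show the welder the tack order on a clamped frame

## Task

Show the welder where to put the first three tacks on the small steel frame that is clamped in the welding fixture: point straight down at the seam of its sharpest corner, then at the seam of the corner diagonally opposite, then at the seam where the middle rail meets the sloping side. At each of the three keep the fingertips one to three centimetres above the middle of the seam for a good two seconds. Touch nothing at all, point at none of the frame's other joints, and finish with the fingers raised well clear above the clamps.

Things in the scene. Friction and masses are not known exactly. Their poses are not given: they have to be found in the camera images.
- fixture: Dark steel plate, 260 (x) by 280 (y) by 12 mm, with small holes, flat on the bench at any yaw, immovable. Origin under its centre, z up. Clamped on it: a flat frame of bright 20 mm square tube, top face 32 mm above the bench: long side 180 mm, parallel short side 110, square side 130 at right angles to both, sloping side 148, and a middle rail from square to sloping side. Joints show as dark lines.
- clamp_long (a point): Top of the rubber-footed spindle of the closed toggle clamp on the frame's long side, 69 mm above the bench. The clamp stands outside the frame: arm 14 mm wide, base 32 mm wide, no part higher, black handle pointing outward, square to that side, as far as 130 mm from here.
- clamp_short (a point): Top of the rubber-footed spindle of the closed toggle clamp on the frame's short side, 69 mm above the bench. The clamp stands outside the frame: arm 14 mm wide, base 32 mm wide, no part higher, black handle pointing outward, square to that side, as far as 130 mm from here.
- clamp_slope (a point): Top of the rubber-footed spindle of the closed toggle clamp on the frame's sloping side, 69 mm above the bench. The clamp stands outside the frame: arm 14 mm wide, base 32 mm wide, no part higher, black handle pointing outward, square to that side, as far as 130 mm from here.
- pin (a point): Top of one of four 10 mm locating pins that stand against the outside of the frame's long and square sides, 38 mm above the bench, at (-60, -80), (60, -80), (-100, -40) and (-100, 40) mm on the fixture; this one is the second.
- sharp_corner (a point): Middle of the mitre seam of the frame's sharpest corner (62 degrees), where the long side meets the sloping side, on the top face of the tube, 32 mm above the bench; at (95, -65) mm on the fixture. Fixed on the fixture: its axes are the fixture's.
- opposite_corner (a point): Middle of the mitre seam of the corner diagonally opposite the sharpest one (a right angle, between the square side and the short side), on the top face, 32 mm above the bench; at (-85, 65) mm on the fixture. Fixed on the fixture: its axes are the fixture's.
- rail_slope_joint (a point): Middle of the seam where the end of the middle rail butts on the sloping side, on the top face, 32 mm above the bench; at (49, 0) mm on the fixture. The clamp on the sloping side stands about 46 mm from it. Fixed on the fixture: its axes are the fixture's.
- square_corner_long (a point): One of the other joints, not to be pointed at: mitre seam of the right-angled corner between the square side and the long side, top face; at (-85, -65) mm on the fixture.
- blunt_corner (a point): One of the other joints, not to be pointed at: mitre seam of the blunt corner (118 degrees) between the short and the sloping side, top face; at (25, 65) mm on the fixture.
- rail_square_joint (a point): One of the other joints, not to be pointed at: seam where the middle rail butts on the square side, top face; at (-75, 0) mm on the fixture.
- weld_magnet: Loose triangular welding magnet, legs 34 mm, 14 mm thick, lying on the plate inside the frame, between the long side and the middle rail. Origin on its underside.
- chalk_holder: Loose flat aluminium holder with a white marking chalk, 62 by 9 by 9 mm, lying on the plate inside the frame, between the short side and the middle rail. Origin on its underside near its middle.
- spare_pin: Loose spare locating pin standing on its 21 mm head at the plate's corner near the square and the long side, 40 mm tall. Origin under its head.
- mug: Loose white mug, 80 mm across and 90 mm tall, on the bench. Origin under its centre.
- spray_can: Loose grey spray can, 65 mm across and 172 mm tall, standing on the bench. Origin under its centre.
- tape_measure: Loose black tape measure, 70 by 36 by 62 mm, standing on the bench. Origin under its centre.
- wire_brush: Loose wire brush with a wooden back, 200 by 30 by 32 mm, lying on the bench. Origin on its underside near its middle.
- tube_offcut: Loose offcut of 30 mm square steel tube, 100 mm long, lying on the bench near the robot. Origin on its underside near its middle.

How it is judged:
By the outcome, as a careful person would: the job done as asked, in the order asked, and still so for the second after the job is handed in, with the robot touching nothing.
It also fails if it takes over 58 s, if anything falls off the work surface, if the arm or the gripper's body presses on something with over 40 N, if the wrist force passes 120 N, or if a joint passes its speed limit or range.

## Robot

A 6-joint arm with a two-finger parallel gripper is mounted at the origin on the work surface. World frame = base frame: x ahead of the robot, y to its left, z up, the work surface at z = 0. Lengths are in mm, angles in rad, forces in N, time in s.
With the tool pointing down it reaches from about 325 to 900 mm from the base axis. Payload 6.1 kg.
Tool frame: the origin (TCP) lies at the very end of the fingers, on their centre line; the grasp point (between the pads) lies 19 mm behind it (arm.grip_depth is the distance from the TCP to the grasp point, in mm); y points along the fingers, z is the direction in which the jaws open and shut, and the axes are right-handed (so a half turn about y gives the same grasp; the last joint's range is limited). The gripper opens to 87 mm and grips with 3 to 60 N. Pads are 19 mm wide; open, the fingers measure 117 mm over their backs; the gripper's body (75 mm by 190 mm) begins 51 mm behind the grasp point.
Start: joints at [0.993, 0.22, 1.526, -0, 1.395, -0.126], TCP at [272.863, 562.282, 222.538] pointing down, gripper open.
Joint ranges: [-2.98, 2.98], [-0.91, 2.08], [0.09, 2.57], [-1.24, 4.39], [0.2, 2.65], [-2.68, 2.68]. Speed limits (rad/s): [2.57, 2.57, 3.01, 3.14, 3.14, 3.14].

## Interface

Orientations are given as a unit quaternion [x, y, z, w].
In Python, from workcell import arm gives the robot as it stands. The module is installed in compiled form; this text tells all that it offers.
- The arm moves only by the shell command python3 -m jog 'ROWS'. ROWS is JSON, a list of rows, each a list of 3 entries, a list of its own where there are three numbers: the turn, a rotation vector about the tool's x, y, z scaled (see below), then the shift along the tool's x, y, z scaled (see below), then the opening, from 0 (shut) to 1 (fully open). A call has 1 to 5 rows; each row is the pose to reach, as a shift and turn from the pose commanded when the call began, along the tool's axes at that moment; what a row does not reach only later rows make up. The controller multiplies each number of a shift by 0.8 m and each number of a turn by 60 degrees. A row lasts 1/10 s, in which the tool goes at most 50 mm and 8.59 degrees, less where a joint would pass 70% of its speed; a pose out of reach is approached as far as the arm can. A call with a number of a shift or a turn outside -1 to 1 is refused whole. A call with a gripper value outside its range is refused whole. The fingers move at their own pace and stop on an object; the grip force is fixed at half the most. Time passes only in rows, so rows that repeat a pose let the fingers close. It gives the time, the measured TCP pose, the force and the opening at its end, in the units of the state.
- arm.sense(): the state, without advancing time (a new reading comes with each control period).
- arm.grab_frame(name): name is "side" or "top"; returns the picture (384x512x3 uint8, red, green, blue); there is no depth.
- arm.camera_info(name): a dict with "camera_matrix" (3x3 intrinsics, pixels), "dist_coeffs" ([k1, k2, p1, p2, k3] as OpenCV has them; the pictures are not rectified), "xyz" and "orientation" of the camera in the world. Camera axes: x right, y up, looking along -z (the intrinsics and any distortion apply to the point x, -y, -z); pixel columns grow to the right and rows downward; lengths in mm; the calibration is good to about 2 mm. A picture is of the moment at which its call begins. camera_info takes no time and is no camera call.
- arm.finish_job(): hands the job in, once; it reports no verdict.
The state is a dict: "t": time; "joints": joint angles; "dq": joint speeds; "effort": joint torques, N m; "tool_pos": TCP position; "tcp_rot": TCP orientation; "contact_force": force on the tool from outside, world axes, zero at the start; "wrist_torque": the same for the moment, N m; "opening": finger opening in mm.
Only numpy, scipy, OpenCV 4.12 (cv2) and the standard library are available. Lean on these libraries where they do the work, as an engineer would, in place of code of your own. Each camera call takes 0.05 s, during which the arm holds its last target.

## Working session

There is one attempt and no reset: what is moved stays moved. The work goes in short steps, Python scripts to look and compute and a shell command to move; the robot and the scene stay as the last step left them, time stands still between calls to the robot, and variables do not carry over. Pictures are saved under pics/ and viewed, and the job is handed in when it is done.

```bash
mkdir -p pics; python3 - <<'E'
from workcell import arm
import cv2
print(arm.sense())
for n in("side","top"):
    print(arm.camera_info(n)); cv2.imwrite(f"pics/{n}0.png",cv2.cvtColor(arm.grab_frame(n),cv2.COLOR_RGB2BGR))
E
```

```text
{'t': 0.0, 'joints': array([ 9.92877599e-01,  2.21276138e-01,  1.52759735e+00,  9.48666631e-06,
        1.39470977e+00, -1.26074302e-01]), 'dq': array([2.48375431e-03, 1.22476643e-04, 1.26751650e-03, 2.04503878e-03,
       4.25415841e-05, 6.12811546e-05]), 'effort': array([-2.72821399e-04, -4.94622409e+01, -3.87373066e+01,  6.98683527e-02,
        5.75256930e-02, -1.28341289e-04]), 'tool_pos': array([272.53454014, 561.75859142, 221.41356817]), 'tcp_rot': array([ 0.68979676, -0.15864186,  0.15815037, -0.68847777]), 'contact_force': array([-0.30966464,  0.40692841,  0.20390297]), 'wrist_torque': array([-0.00400049, -0.03911488, -0.0256054 ]), 'opening': 86.91629047552524}
{'camera_matrix': array([[473.82332241,   0.        , 261.2257048 ],
       [  0.        , 473.82332241, 189.89326699],
       [  0.        ,   0.        ,   1.        ]]), 'dist_coeffs': array([0.02007832, 0.        , 0.        , 0.        , 0.        ]), 'xyz': array([-130.79596878, -980.92691543,  756.81664471]), 'orientation': array([ 0.48100874, -0.12757103, -0.24350866,  0.83250211])}
{'camera_matrix': array([[398.14751114,   0.        , 254.54096486],
       [  0.        , 398.14751114, 192.65813703],
       [  0.        ,   0.        ,   1.        ]]), 'dist_coeffs': array([-0.0285689,  0.       ,  0.       ,  0.       ,  0.       ]), 'xyz': array([ 220.83273091,    8.31201433, 1389.23669611]), 'orientation': array([ 0.06848369, -0.0693531 , -0.70193531,  0.70554018])}
```

View pics/top0.png

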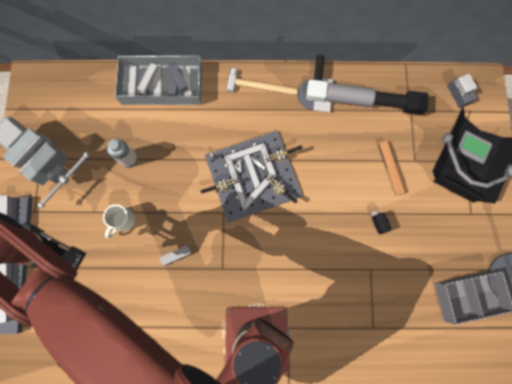

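View pics/side0.png

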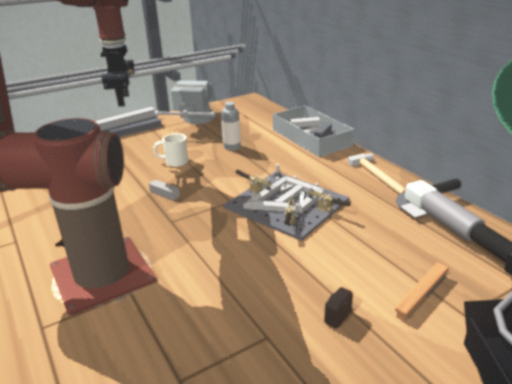

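The top view shows the fixture at about (253,176) px and the arm at the left. The side view shows the fixture at about (288,205). I'll enlarge both.

```bash
python3 - <<'E'
import cv2
t=cv2.imread('pics/top0.png')[125:225,195:320]; cv2.imwrite('pics/tc0.png',cv2.resize(t,None,fx=6,fy=6,interpolation=cv2.INTER_CUBIC))
t=cv2.imread('pics/side0.png')[160:245,220:360]; cv2.imwrite('pics/sc0.png',cv2.resize(t,None,fx=5.5,fy=5.5,interpolation=cv2.INTER_CUBIC))
E
```

```text
(no output)
```

View pics/tc0.png

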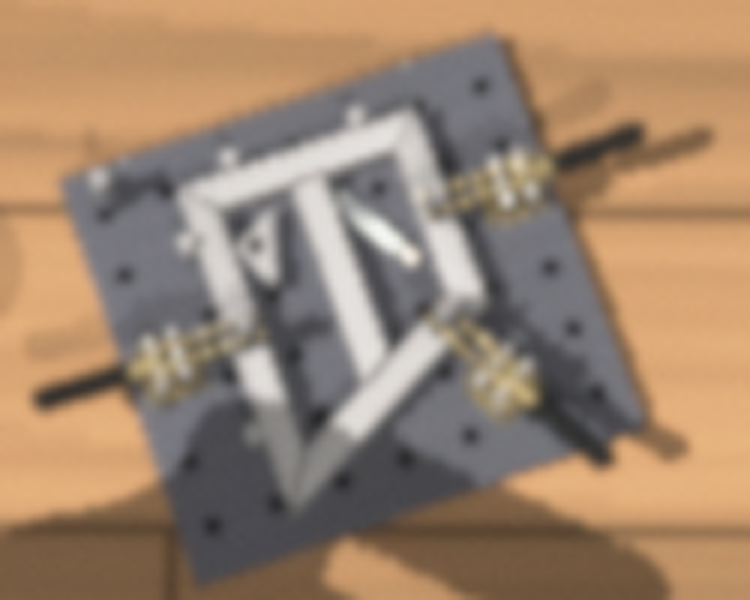

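View pics/sc0.png

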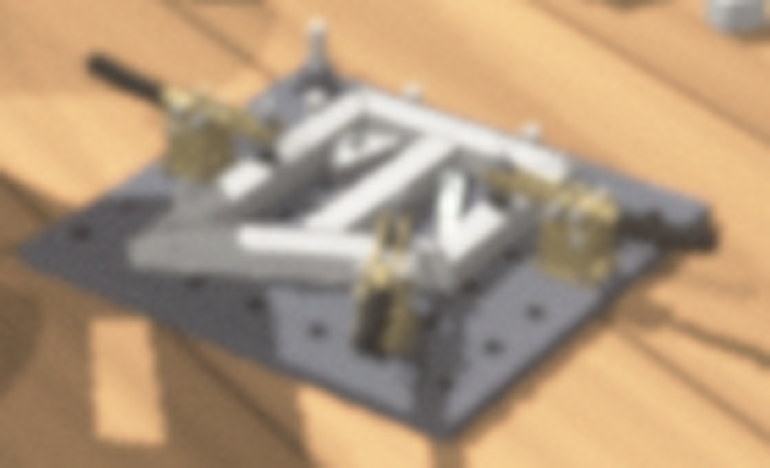

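The sharp corner points at the robot, at about crop (296,495) in the top view. The opposite corner is at (405,130) and the rail/slope joint at (372,372). Next I'll fit the fixture pose from both views and triangulate the heights.

```bash
cat > h.py <<'E'
import numpy as np, cv2
from scipy.spatial.transform import Rotation as R
from scipy.optimize import least_squares
from workcell import arm
def proj(n,P):
    c=arm.camera_info(n); Rw=R.from_quat(c['orientation']).as_matrix()
    p=(np.atleast_2d(P)-c['xyz'])@Rw; p=p*[1,-1,-1]
    return cv2.projectPoints(p.reshape(-1,1,3),np.zeros(3),np.zeros(3),c['camera_matrix'],c['dist_coeffs'])[0].reshape(-1,2)
def W(q,F):
    F=np.atleast_2d(F); c,s=np.cos(q[2]),np.sin(q[2])
    return np.c_[q[0]+c*F[:,0]-s*F[:,1], q[1]+s*F[:,0]+c*F[:,1], F[:,2]]
def uncrop(p,f,o): return (np.array(p,float)+.5)/f-.5+o
S={'sharp':(95,-65,32),'opp':(-85,65,32),'rail':(49,0,32),'sq':(-85,-65,32),'blunt':(25,65,32),'rsq':(-75,0,32),
'c1':(-130,-140,12),'c2':(-130,140,12),'c3':(130,-140,12),'c4':(130,140,12),'tip':(111.6,-75,32)}
E
cat > fit.py <<'E'
from h import *
T={'c1':(62,182),'c2':(495,36),'c3':(200,585),'c4':(650,425),'opp':(405,133),'sq':(205,197),'rsq':(310,182),'rail':(372,372),'tip':(296,510)}
D={'c3':(18,252),'c4':(450,440),'c2':(716,207),'tip':(130,243),'sq':(367,102),'rail':(312,222),'rsq':(442,140)}
t={k:uncrop(v,6,(195,125)) for k,v in T.items()}; d={k:uncrop(v,5.5,(220,160)) for k,v in D.items()}
def res(q,v):
    r=[]
    for n,m in (('top',t),('side',d)):
        if n in v: r.append(proj(n,W(q,[S[k] for k in m]))-np.array(list(m.values())))
    return np.vstack(r)
for v in (('top',),('side',),('top','side')):
    s=least_squares(lambda q:res(q,v).ravel(),[560,0,3.4],loss='soft_l1'); print(v,s.x.round(3)); print(res(s.x,v).round(2).tolist())
q=s.x; np.save('q.npy',q)
for k in ('sharp','opp','rail'): print(k,W(q,S[k]).round(1))
# triangulated
for k in set(t)&set(d):
    s=least_squares(lambda P:np.r_[(proj('top',P)-t[k]).ravel(),(proj('side',P)-d[k]).ravel()],[550,0,30]); print(k,s.x.round(1),'model',W(q,S[k]).round(1))
E
python3 fit.py
```

```text
('top',) [556.92   12.247   3.489]
[[-0.48, -0.24], [0.39, -0.72], [-0.09, 0.41], [0.14, 0.51], [0.34, -0.84], [-0.89, 0.31], [-0.12, -0.56], [1.36, 0.01], [-0.34, 0.9]]
('side',) [555.986   9.925   3.49 ]
[[-0.29, -0.2], [-0.14, -1.03], [-0.02, 0.06], [-0.12, -0.1], [-0.76, -0.12], [0.53, 2.56], [0.94, 0.25]]
('top', 'side') [556.867  11.651   3.49 ]
[[-0.33, -0.19], [0.52, -0.72], [0.12, 0.45], [0.32, 0.49], [0.49, -0.83], [-0.74, 0.34], [0.03, -0.54], [1.54, 0.02], [-0.14, 0.93], [-0.29, -0.56], [-0.27, -1.46], [-0.18, -0.27], [-0.16, -0.45], [-0.83, -0.41], [0.45, 2.21], [0.85, -0.06]]
sharp [[445.4  40.3  32. ]]
opp [[658.9 -20.4  32. ]]
rail [[510.8  -5.1  32. ]]
tip [428.3  44.4  29.9] model [[426.4  44.1  32. ]]
rail [ 5.112e+02 -3.000e-01  3.670e+01] model [[510.8  -5.1  32. ]]
rsq [624.8  37.5  32.6] model [[627.4  37.2  32. ]]
c3 [388.4  99.7   9.2] model [[386.9  98.9  12. ]]
sq [616.1  99.2  31.2] model [[614.6 101.8  32. ]]
c2 [726.6 -74.8  10.2] model [[726.8 -75.6  12. ]]
c4 [ 484.6 -163.6    6. ] model [[ 482.5 -164.3   12. ]]
```

```bash
cat > ov.py <<'E'
from h import *
import sys
q=np.load('q.npy'); a=sys.argv[1]
tip=(111.6,-75)
out=[(-95,-75),tip,(31,75),(-95,75)]; inn=[(-75,-55),(78.3,-55),(19,55),(-75,55)]
L=[([(*p,32) for p in out],1),([(*p,32) for p in inn],1),([S[k] for k in('c1','c3','c4','c2')],1)]
for n,f,o,sh in (('top',6,(195,125),(100,125)),('side',5.5,(220,160),(85,140))):
    im=cv2.imread(f'pics/{n}{a}.png')[o[1]:o[1]+sh[0],o[0]:o[0]+sh[1]]
    im=cv2.resize(im,None,fx=f,fy=f,interpolation=cv2.INTER_CUBIC)
    c=lambda F:((proj(n,W(q,F))-o+.5)*f-.5)
    for l,_ in L: cv2.polylines(im,[c(l).round().astype(int)],True,(0,0,255),1)
    for k in S: cv2.drawMarker(im,tuple(c(S[k])[0].round().astype(int).tolist()),(0,200,0),cv2.MARKER_CROSS,10,1)
    cv2.imwrite(f'pics/ov_{n}_{sys.argv[2]}.png',im)
E
python3 ov.py 0 a
```

```text
(no output)
```

View pics/ov_top_a.png

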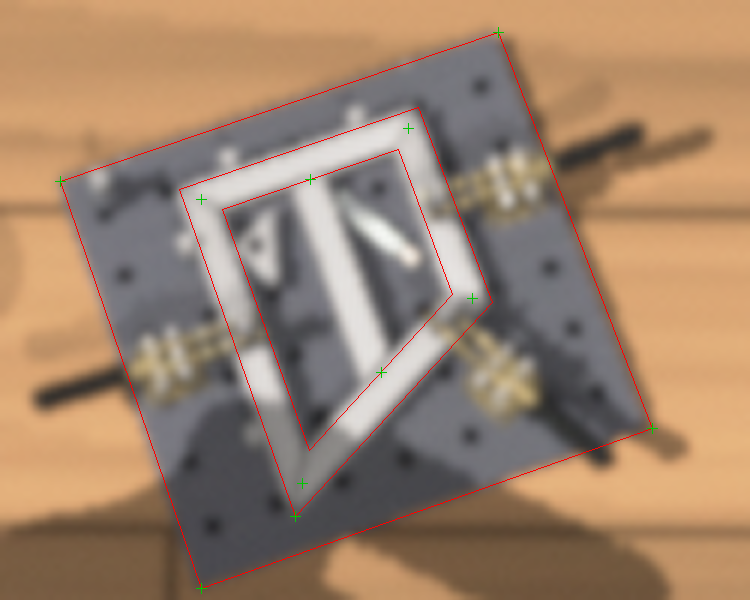

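View pics/ov_side_a.png

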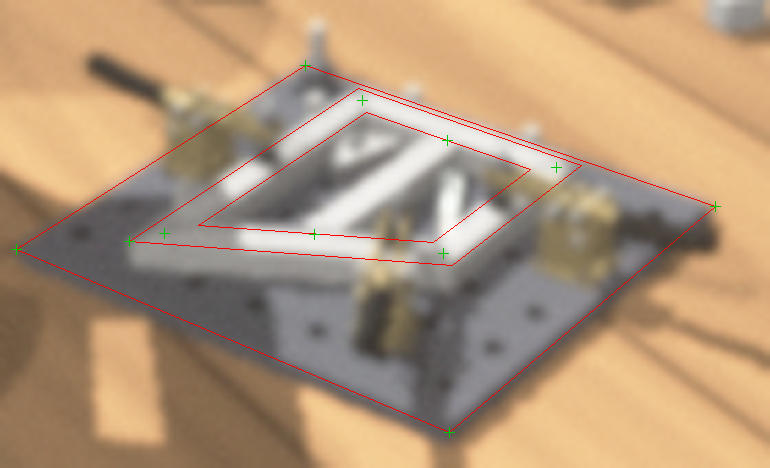

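The overlay agrees with both views to about 2 mm. The triangulated heights also match: about 30–33 mm for the frame and 6–10 mm for the plate. Now a helper that gives the move numbers, and a check of where the mug and can stand.

```bash
cat > go.py <<'E'
from h import *
import sys
s=arm.sense(); Rt=R.from_quat(s['tcp_rot']); p=s['tool_pos']
print('t',round(s['t'],2),'p',p.round(1),'F',s['contact_force'].round(1),'open',round(s['opening'],1),'y axis',Rt.as_matrix()[:,1].round(3),'z axis',Rt.as_matrix()[:,2].round(3))
print('fix',{k:np.round(np.hypot(*(p-W(np.load('q.npy'),S[k])[0])[:2]),1) for k in list(S)[:6]})
y=Rt.as_matrix()[:,1]; ax=np.cross(y,[0,0,-1]); print('upright turn units',(Rt.inv().apply(ax)/np.radians(60)).round(4))
for a in sys.argv[1:]:
    g=np.array(eval(a),float); d=g-p; print(a,'d',d.round(1),'units',(Rt.inv().apply(d)/800).round(4))
E
python3 go.py '[445.4,40.3,222]' '[445.4,40.3,52]'
python3 - <<'E'
from h import *
# ground points for tops of can, mug at given z
for n,uv,z in (('can top',(117,146),172),('mug',(119,218),90)):
    s=least_squares(lambda P:(proj('top',[P[0],P[1],z])-uv).ravel(),[500,300]); print(n,s.x.round())
E
```

```text
t 0.1 p [272.6 561.8 221.5] F [-0.2 -0.6 -0.3] open 87.3 y axis [-0.001 -0.001 -1.   ] z axis [ 0.437  0.9   -0.002]
fix {'sharp': np.float64(549.4), 'opp': np.float64(698.8), 'rail': np.float64(614.9), 'sq': np.float64(573.3), 'blunt': np.float64(681.3), 'rsq': np.float64(633.3)}
upright turn units [ 0.0017 -0.     -0.0002]
[445.4,40.3,222] d [ 1.728e+02 -5.215e+02  5.000e-01] units [ 4.790e-01  2.000e-04 -4.922e-01]
[445.4,40.3,52] d [ 172.8 -521.5 -169.5] units [ 0.479   0.2127 -0.4918]
can top [611. 448.]
mug [390. 453.]
```

```bash
python3 -m jog '[[[0,0,0],[0.045,0,-0.046],0],[[0,0,0],[0.09,0,-0.092],0],[[0,0,0],[0.135,0,-0.138],0],[[0,0,0],[0.18,0,-0.184],0],[[0,0,0],[0.22,0,-0.226],0]]'; python3 go.py '[445.4,40.3,200]'
```

```text
t: 0.6
tool_pos: [351.5, 323.1, 222.1]
tcp_rot: [0.689, -0.158, 0.158, -0.689]
contact_force: [1.1, -0.1, 0.3]
opening: 54.9
t 0.6 p [351.5 323.1 222.1] F [ 1.1 -0.1  0.3] open 54.9 y axis [-0. -0. -1.] z axis [ 0.436  0.9   -0.   ]
fix {'sharp': np.float64(297.9), 'opp': np.float64(461.0), 'rail': np.float64(364.8), 'sq': np.float64(343.8), 'blunt': np.float64(432.3), 'rsq': np.float64(397.2)}
upright turn units [ 0.0004 -0.     -0.0001]
[445.4,40.3,200] d [  93.9 -282.8  -22.1] units [ 0.2598  0.0277 -0.2669]
```

```bash
python3 -m jog '[[[0,0,0],[0.04,0,-0.041],0],[[0,0,0],[0.08,0,-0.082],0],[[0,0,0],[0.12,0,-0.123],0],[[0,0,0],[0.16,0,-0.164],0],[[0,0,0],[0.2,0,-0.205],0]]'; python3 -m jog '[[[0,0,0],[0.03,0.01,-0.031],0],[[0,0,0],[0.053,0.03,-0.055],0],[[0,0,0],[0.053,0.06,-0.055],0],[[0,0,0],[0.053,0.09,-0.055],0],[[0,0,0],[0.053,0.09,-0.055],0]]'; python3 go.py '[445.4,40.3,52]'
```

```text
t: 1.1
tool_pos: [423.9, 105.8, 222.4]
tcp_rot: [-0.689, 0.158, -0.158, 0.689]
contact_force: [1.4, 0.2, -0.7]
opening: 15.0
t: 1.6
tool_pos: [439.9, 49.3, 146.9]
tcp_rot: [0.689, -0.161, 0.156, -0.689]
contact_force: [-0.2, -0.0, 0.8]
opening: 0.4
t 1.6 p [439.9  49.3 146.9] F [-0.2 -0.   0.8] open 0.4 y axis [-0.007  0.001 -1.   ] z axis [ 0.437  0.899 -0.003]
fix {'sharp': np.float64(10.6), 'opp': np.float64(229.9), 'rail': np.float64(89.4), 'sq': np.float64(182.4), 'blunt': np.float64(157.8), 'rsq': np.float64(187.9)}
upright turn units [ 0.0026 -0.     -0.0065]
[445.4,40.3,52] d [  5.5  -9.  -94.9] units [ 0.012   0.1186 -0.0068]
```

```bash
python3 -m jog '[[[0,0,0],[0,0,0],0],[[0,0,0],[0,0,0],0],[[0,0,0],[0,0,0],0]]'; python3 go.py '[445.4,40.3,52]'
python3 - <<'E'
from h import *
p=arm.sense()['tool_pos']
for n in('top','side'):
    cv2.imwrite(f'pics/{n}1.png',cv2.cvtColor(arm.grab_frame(n),cv2.COLOR_RGB2BGR)); print(n,proj(n,p))
im=cv2.imread('pics/side1.png')[110:245,220:360]; cv2.imwrite('pics/sc1.png',cv2.resize(im,None,fx=4.4,fy=4.4,interpolation=cv2.INTER_CUBIC))
E
```

```text
t: 1.9
tool_pos: [443.9, 49.7, 152.1]
tcp_rot: [-0.689, 0.157, -0.159, 0.689]
contact_force: [0.7, -0.4, 0.7]
opening: 0.5
t 1.9 p [443.9  49.7 152.1] F [ 0.7 -0.4  0.7] open 0.5 y axis [ 0.003 -0.    -1.   ] z axis [0.436 0.9   0.001]
fix {'sharp': np.float64(9.5), 'opp': np.float64(226.2), 'rail': np.float64(86.5), 'sq': np.float64(178.5), 'blunt': np.float64(155.1), 'rsq': np.float64(183.9)}
upright turn units [-0.0009 -0.      0.0023]
[445.4,40.3,52] d [   1.5   -9.4 -100.1] units [ 0.0066  0.1251 -0.0098]
top [[241.10851984 199.31589334]]
side [[245.70857621 164.0979197 ]]
```

View pics/sc1.png

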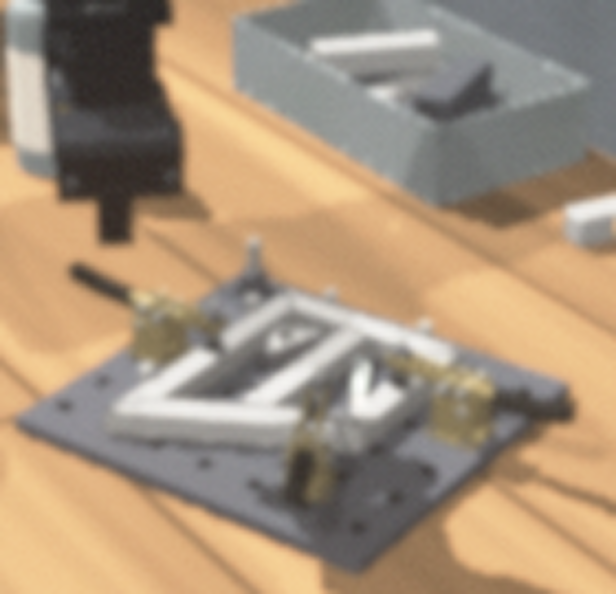

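View pics/top1.png

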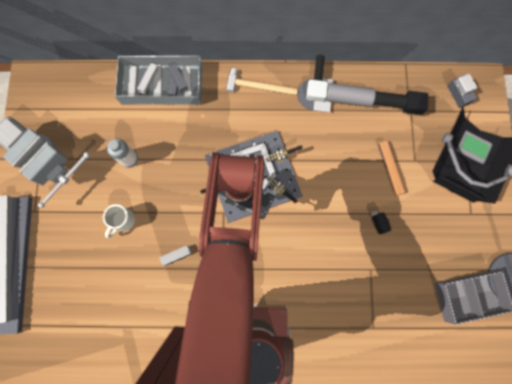

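In the side view the fingertip is at about (246,164.5) px and its reported pose projects to (245.7,164.1), so camera and arm agree. I'll go down gently.

```bash
python3 -m jog '[[[0,0,0],[0.003,0.02,-0.005],0],[[0,0,0],[0.007,0.05,-0.01],0],[[0,0,0],[0.007,0.075,-0.01],0],[[0,0,0],[0.007,0.09,-0.01],0],[[0,0,0],[0.007,0.1,-0.01],0]]';python3 -m jog '[[[0,0,0],[0,0.006,0],0],[[0,0,0],[0,0.012,0],0],[[0,0,0],[0,0.018,0],0],[[0,0,0],[0,0.022,0],0],[[0,0,0],[0,0.024,0],0]]'; python3 -m jog '[[[0,0,0],[0,0,0],0],[[0,0,0],[0,0,0],0]]'; python3 go.py '[445.4,40.3,52]'
python3 - <<'E'
from h import *
p=arm.sense()['tool_pos']
cv2.imwrite(f'pics/side2.png',cv2.cvtColor(arm.grab_frame('side'),cv2.COLOR_RGB2BGR)); print(proj('side',p))
E
python3 - <<'E'
import cv2
im=cv2.imread('pics/side2.png'); im[:]=im
cv2.imwrite('pics/top2.png',cv2.imread('pics/top1.png'))
E
python3 ov.py 2 b
```

```text
t: 2.5
tool_pos: [444.2, 40.0, 70.0]
tcp_rot: [0.689, -0.159, 0.158, -0.689]
contact_force: [0.7, 0.1, -0.4]
opening: 0.3
t: 3.0
tool_pos: [444.4, 39.9, 51.2]
tcp_rot: [0.689, -0.158, 0.158, -0.689]
contact_force: [-0.2, -0.5, -0.1]
opening: 0.5
t: 3.2
tool_pos: [444.6, 39.8, 51.5]
tcp_rot: [-0.689, 0.158, -0.158, 0.689]
contact_force: [0.1, 1.0, 0.3]
opening: 0.6
t 3.2 p [444.6  39.8  51.5] F [0.1 1.  0.3] open 0.6 y axis [ 0. -0. -1.] z axis [0.437 0.9   0.   ]
fix {'sharp': np.float64(1.0), 'opp': np.float64(222.7), 'rail': np.float64(80.0), 'sq': np.float64(180.9), 'blunt': np.float64(147.9), 'rsq': np.float64(182.8)}
upright turn units [-0.0001  0.      0.0003]
[445.4,40.3,52] d [0.8 0.5 0.5] units [ 0.0007 -0.0006  0.001 ]
[[248.97975599 196.35354569]]
```

View pics/ov_side_b.png

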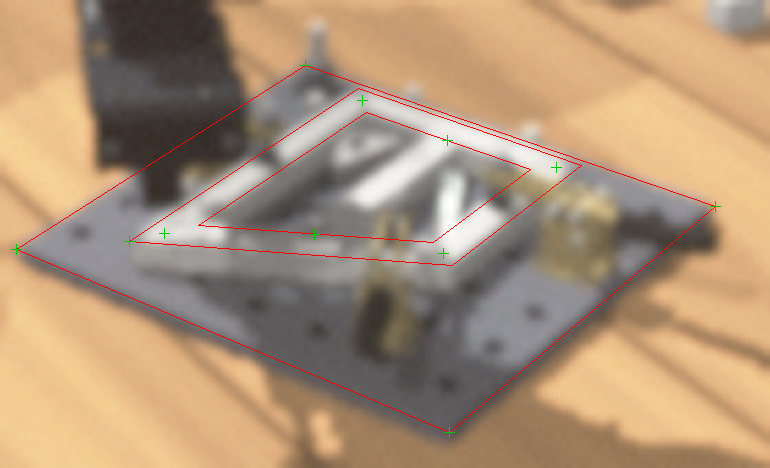

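The fingertip bottom is at about (160,203) in the crop, right above the sharp seam at (163,233). I'll hold here.

```bash
for i in 1 ; do python3 -m jog '[[[0,0,0],[0,0,0],0],[[0,0,0],[0,0,0],0],[[0,0,0],[0,0,0],0],[[0,0,0],[0,0,0],0],[[0,0,0],[0,0,0],0]]'; done
H() { :; }
python3 -m jog '[[[0,0,0],[0,0,0],0],[[0,0,0],[0,0,0],0],[[0,0,0],[0,0,0],0],[[0,0,0],[0,0,0],0],[[0,0,0],[0,0,0],0]]'
python3 -m jog '[[[0,0,0],[0,0,0],0],[[0,0,0],[0,0,0],0],[[0,0,0],[0,0,0],0],[[0,0,0],[0,0,0],0],[[0,0,0],[0,0,0],0]]'
python3 -m jog '[[[0,0,0],[0,0,0],0],[[0,0,0],[0,0,0],0],[[0,0,0],[0,0,0],0],[[0,0,0],[0,0,0],0],[[0,0,0],[0,0,0],0]]'
python3 -m jog '[[[0,0,0],[0,0,0],0],[[0,0,0],[0,0,0],0],[[0,0,0],[0,0,0],0],[[0,0,0],[0,0,0],0],[[0,0,0],[0,0,0],0]]'
python3 -m jog '[[[0,0,0],[0,0,0],0],[[0,0,0],[0,0,0],0],[[0,0,0],[0,0,0],0],[[0,0,0],[0,0,0],0],[[0,0,0],[0,0,0],0]]'
python3 go.py '[445.4,40.3,150]' '[658.9,-20.4,150]' '[658.9,-20.4,52]'
```

```text
t: 3.75
tool_pos: [444.4, 39.9, 51.4]
tcp_rot: [-0.689, 0.158, -0.158, 0.689]
contact_force: [-0.4, -0.5, 0.6]
opening: 0.2
t: 4.25
tool_pos: [444.4, 39.9, 51.3]
tcp_rot: [-0.689, 0.158, -0.158, 0.689]
contact_force: [0.9, 0.1, -1.0]
opening: 0.4
t: 4.75
tool_pos: [444.4, 39.9, 51.4]
tcp_rot: [0.689, -0.158, 0.158, -0.689]
contact_force: [-0.9, -0.3, 0.6]
opening: 0.6
t: 5.25
tool_pos: [444.4, 39.9, 51.3]
tcp_rot: [-0.689, 0.158, -0.158, 0.689]
contact_force: [0.5, 0.7, 0.3]
opening: 0.4
t: 5.75
tool_pos: [444.4, 39.9, 51.3]
tcp_rot: [-0.689, 0.158, -0.158, 0.689]
contact_force: [-1.0, 0.5, -0.9]
opening: 0.3
t: 6.25
tool_pos: [444.4, 39.8, 51.4]
tcp_rot: [0.689, -0.158, 0.158, -0.689]
contact_force: [-0.5, 0.2, -0.3]
opening: 0.5
t 6.25 p [444.4  39.8  51.4] F [-0.5  0.2 -0.3] open 0.5 y axis [ 0. -0. -1.] z axis [ 0.437  0.9   -0.   ]
fix {'sharp': np.float64(1.1), 'opp': np.float64(222.8), 'rail': np.float64(80.2), 'sq': np.float64(181.1), 'blunt': np.float64(148.1), 'rsq': np.float64(183.0)}
upright turn units [0. 0. 0.]
[445.4,40.3,150] d [ 1.   0.5 98.6] units [ 0.0009 -0.1233  0.001 ]
[658.9,-20.4,150] d [214.5 -60.2  98.6] units [ 0.2741 -0.1233  0.0493]
[658.9,-20.4,52] d [214.5 -60.2   0.6] units [ 0.2741 -0.0008  0.0493]
```

```bash
python3 -m jog '[[[0,0,0],[0,-0.02,0],0],[[0,0,0],[0,-0.05,0],0],[[0,0,0],[0,-0.09,0],0],[[0,0,0],[0,-0.115,0],0],[[0,0,0],[0,-0.123,0],0]]'
python3 -m jog '[[[0,0,0],[0.03,0,0.006],0],[[0,0,0],[0.08,0,0.014],0],[[0,0,0],[0.13,0,0.023],0],[[0,0,0],[0.18,0,0.032],0],[[0,0,0],[0.22,0,0.04],0]]'
python3 -m jog '[[[0,0,0],[0.025,0,0.004],0],[[0,0,0],[0.042,0,0.007],0],[[0,0,0],[0.054,0,0.009],0],[[0,0,0],[0.054,0,0.009],0],[[0,0,0],[0.054,0,0.009],0]]'
python3 go.py '[658.9,-20.4,52]'
```

```text
t: 6.75
tool_pos: [446.1, 39.7, 152.3]
tcp_rot: [-0.689, 0.157, -0.16, 0.689]
contact_force: [-0.2, 0.4, -0.1]
opening: 0.6
t: 7.25
tool_pos: [617.9, -8.9, 148.1]
tcp_rot: [0.689, -0.159, 0.158, -0.689]
contact_force: [-0.2, 0.6, -0.2]
opening: 0.4
t: 7.75
tool_pos: [658.0, -20.3, 148.9]
tcp_rot: [0.689, -0.159, 0.158, -0.689]
contact_force: [-0.3, 0.4, 0.2]
opening: 0.5
t 7.75 p [658.  -20.3 148.9] F [-0.3  0.4  0.2] open 0.5 y axis [-0.002  0.    -1.   ] z axis [ 0.437  0.9   -0.   ]
fix {'sharp': np.float64(221.1), 'opp': np.float64(1.0), 'rail': np.float64(147.9), 'sq': np.float64(129.6), 'blunt': np.float64(109.1), 'rsq': np.float64(65.2)}
upright turn units [ 0.0004 -0.     -0.0015]
[658.9,-20.4,52] d [  0.9  -0.1 -96.9] units [0.0013 0.1212 0.0005]
```

```bash
python3 -m jog '[[[0,0,0],[0.001,0.02,0],0],[[0,0,0],[0.001,0.05,0],0],[[0,0,0],[0.001,0.075,0],0],[[0,0,0],[0.001,0.09,0],0],[[0,0,0],[0.001,0.1,0],0]]';python3 -m jog '[[[0,0,0],[0,0.006,0],0],[[0,0,0],[0,0.012,0],0],[[0,0,0],[0,0.018,0],0],[[0,0,0],[0,0.021,0],0],[[0,0,0],[0,0.021,0],0]]'; python3 -m jog '[[[0,0,0],[0,0,0],0],[[0,0,0],[0,0,0],0]]'; python3 go.py '[658.9,-20.4,52]'
python3 - <<'E'
from h import *
p=arm.sense()['tool_pos']
for n in('top','side'):cv2.imwrite(f'pics/{n}3.png',cv2.cvtColor(arm.grab_frame(n),cv2.COLOR_RGB2BGR)); print(proj(n,p))
E
python3 ov.py 3 c
```

```text
t: 8.25
tool_pos: [658.1, -20.6, 67.8]
tcp_rot: [0.689, -0.159, 0.157, -0.689]
contact_force: [-1.0, 0.8, 0.0]
opening: 0.2
t: 8.75
tool_pos: [659.4, -20.9, 52.9]
tcp_rot: [0.689, -0.158, 0.158, -0.689]
contact_force: [-0.0, 0.8, 0.5]
opening: 0.6
t: 8.95
tool_pos: [659.7, -21.0, 53.4]
tcp_rot: [-0.689, 0.158, -0.159, 0.689]
contact_force: [0.5, 0.1, -0.1]
opening: 0.5
t 8.95 p [659.7 -21.   53.4] F [ 0.5  0.1 -0.1] open 0.5 y axis [ 0.001 -0.    -1.   ] z axis [0.437 0.9   0.   ]
fix {'sharp': np.float64(222.9), 'opp': np.float64(1.0), 'rail': np.float64(149.8), 'sq': np.float64(130.8), 'blunt': np.float64(110.5), 'rsq': np.float64(66.6)}
upright turn units [-0.0002  0.      0.0006]
[658.9,-20.4,52] d [-0.8  0.6 -1.4] units [-0.0012  0.0017  0.0002]
[[262.86328692 143.83077581]]
[[321.22298518 183.77211641]]
```

View pics/ov_side_c.png

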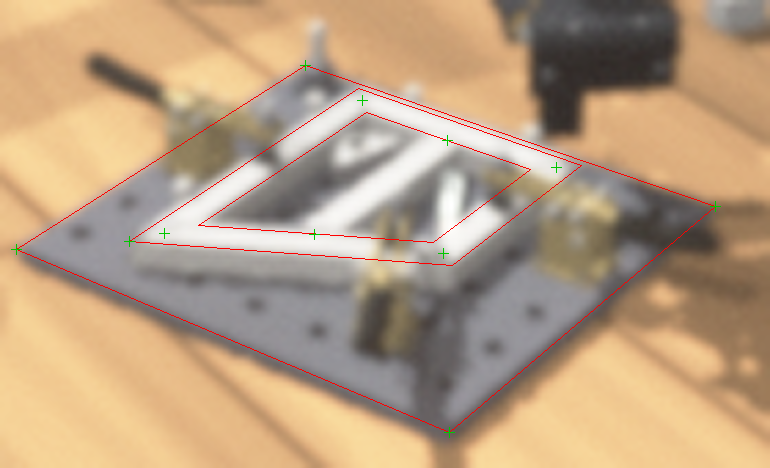

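View pics/ov_top_c.png

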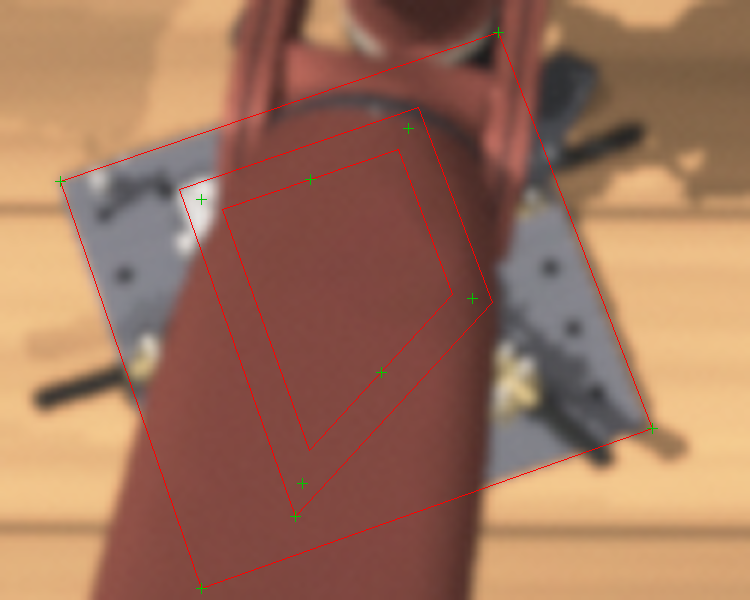

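The fingertip at crop (560,132) sits above the opposite seam at (556,167). The top view is blocked by the arm. I'll hold here.

```bash

python3 -m jog '[[[0,0,0],[0,0.001,0],0],[[0,0,0],[0,0.001,0],0],[[0,0,0],[0,0.001,0],0],[[0,0,0],[0,0.001,0],0],[[0,0,0],[0,0.001,0],0]]'
python3 -m jog '[[[0,0,0],[0,0,0],0],[[0,0,0],[0,0,0],0],[[0,0,0],[0,0,0],0],[[0,0,0],[0,0,0],0],[[0,0,0],[0,0,0],0]]'
python3 -m jog '[[[0,0,0],[0,0,0],0],[[0,0,0],[0,0,0],0],[[0,0,0],[0,0,0],0],[[0,0,0],[0,0,0],0],[[0,0,0],[0,0,0],0]]'
python3 -m jog '[[[0,0,0],[0,0,0],0],[[0,0,0],[0,0,0],0],[[0,0,0],[0,0,0],0],[[0,0,0],[0,0,0],0],[[0,0,0],[0,0,0],0]]'
python3 -m jog '[[[0,0,0],[0,0,0],0],[[0,0,0],[0,0,0],0],[[0,0,0],[0,0,0],0],[[0,0,0],[0,0,0],0],[[0,0,0],[0,0,0],0]]'
python3 -m jog '[[[0,0,0],[0,0,0],0],[[0,0,0],[0,0,0],0],[[0,0,0],[0,0,0],0],[[0,0,0],[0,0,0],0],[[0,0,0],[0,0,0],0]]'
python3 go.py '[510.8,-5.1,150]'
```

```text
t: 9.55
tool_pos: [659.4, -20.9, 52.1]
tcp_rot: [-0.689, 0.158, -0.158, 0.689]
contact_force: [0.3, -0.0, 0.8]
opening: 0.4
t: 10.05
tool_pos: [659.5, -20.9, 52.1]
tcp_rot: [-0.689, 0.158, -0.158, 0.689]
contact_force: [0.2, 0.5, -0.3]
opening: 0.7
t: 10.55
tool_pos: [659.4, -20.9, 52.1]
tcp_rot: [-0.689, 0.158, -0.158, 0.689]
contact_force: [0.0, -0.7, 0.3]
opening: 0.3
t: 11.05
tool_pos: [659.4, -20.9, 52.1]
tcp_rot: [-0.689, 0.158, -0.158, 0.689]
contact_force: [0.9, 0.2, -0.4]
opening: 0.5
t: 11.55
tool_pos: [659.4, -20.9, 52.1]
tcp_rot: [-0.689, 0.158, -0.158, 0.689]
contact_force: [0.2, 1.1, 0.3]
opening: 0.1
t: 12.05
tool_pos: [659.4, -20.9, 52.1]
tcp_rot: [0.689, -0.158, 0.158, -0.689]
contact_force: [0.1, 0.5, -0.5]
opening: 0.3
t 12.05 p [659.4 -20.9  52.1] F [ 0.1  0.5 -0.5] open 0.3 y axis [-0. -0. -1.] z axis [ 0.437  0.9   -0.   ]
fix {'sharp': np.float64(222.6), 'opp': np.float64(0.7), 'rail': np.float64(149.4), 'sq': np.float64(130.6), 'blunt': np.float64(110.3), 'rsq': np.float64(66.4)}
upright turn units [ 0. -0. -0.]
[510.8,-5.1,150] d [-148.6   15.8   97.9] units [-0.1758 -0.1223 -0.0633]
```

```bash
python3 -m jog '[[[0,0,0],[0,-0.02,0],0],[[0,0,0],[0,-0.05,0],0],[[0,0,0],[0,-0.09,0],0],[[0,0,0],[0,-0.115,0],0],[[0,0,0],[0,-0.123,0],0]]'
python3 - <<'E'
from h import *
q=np.load('q.npy')
for n,a,f,o,sh in (('top',0,12,(225,150),(50,60)),('side',3,10,(260,175),(55,75))):
    im=cv2.imread(f'pics/{n}{a}.png')[o[1]:o[1]+sh[0],o[0]:o[0]+sh[1]]
    im=cv2.resize(im,None,fx=f,fy=f,interpolation=cv2.INTER_CUBIC)
    c=lambda F:((proj(n,W(q,F))-o+.5)*f-.5).round().astype(int)
    cv2.polylines(im,[c([(-75,-10,32),(54.1,-10,32),(43.4,10,32),(-75,10,32)])],True,(0,0,255),1)
    cv2.drawMarker(im,tuple(c(S['rail'])[0].tolist()),(0,200,0),0,12,1)
    cv2.imwrite(f'pics/rail_{n}.png',im)
E
```

```text
t: 12.55
tool_pos: [661.7, -21.2, 155.4]
tcp_rot: [-0.689, 0.156, -0.161, 0.689]
contact_force: [0.2, 0.0, 0.4]
opening: 0.6
```

View pics/rail_top.png

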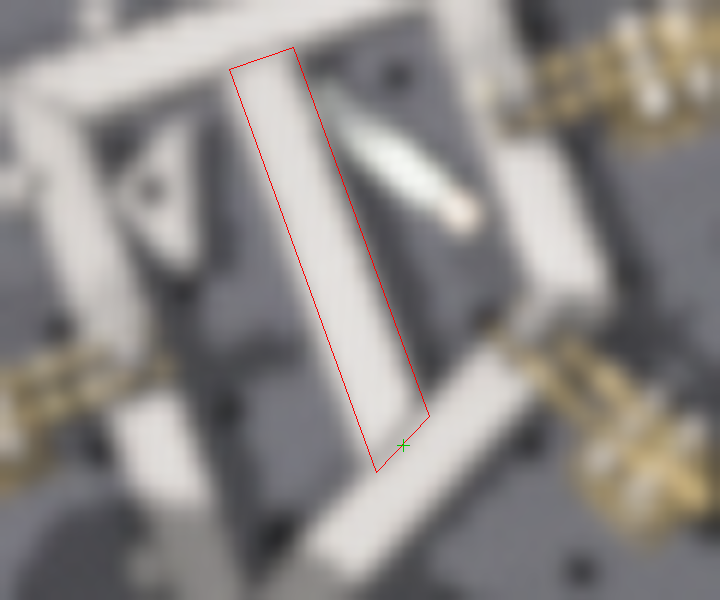

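View pics/rail_side.png

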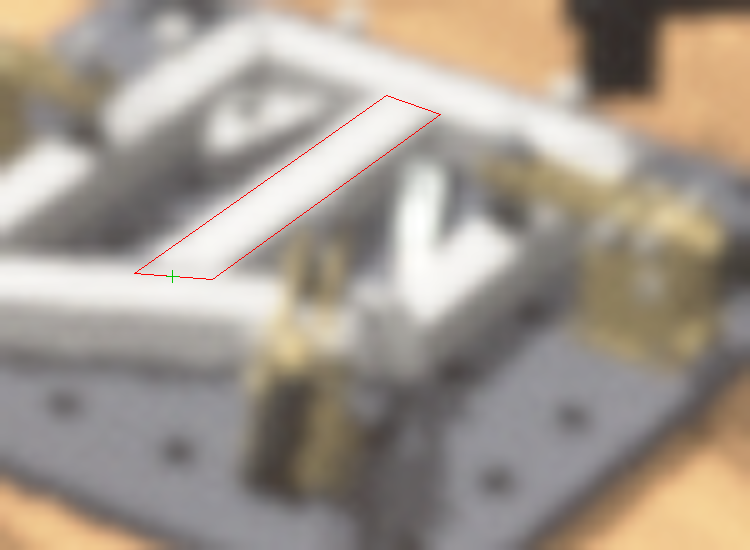

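The side overlay fits. The top one sits about 1 px right, which is 2–3 mm in +y and within the calibration. I'll aim between the two, at (511,-4).

```bash
python3 -m jog '[[[0,0,0],[-0.03,0,-0.01],0],[[0,0,0],[-0.075,0,-0.027],0],[[0,0,0],[-0.12,0,-0.043],0],[[0,0,0],[-0.155,0,-0.055],0],[[0,0,0],[-0.176,0,-0.062],0]]'
python3 -m jog '[[[0,0,0],[0,0,0],0],[[0,0,0],[0,0,0],0],[[0,0,0],[0,0,0],0]]'
python3 go.py '[511,-4,52]'
```

```text
t: 13.05
tool_pos: [508.4, -3.6, 149.8]
tcp_rot: [0.689, -0.159, 0.158, -0.689]
contact_force: [-0.5, 0.2, 1.1]
opening: 0.4
t: 13.35
tool_pos: [512.1, -4.3, 150.8]
tcp_rot: [-0.689, 0.158, -0.159, 0.689]
contact_force: [0.2, -0.7, -0.1]
opening: 0.2
t 13.35 p [512.1  -4.3 150.8] F [ 0.2 -0.7 -0.1] open 0.2 y axis [ 0.001 -0.    -1.   ] z axis [0.437 0.9   0.   ]
fix {'sharp': np.float64(80.3), 'opp': np.float64(147.7), 'rail': np.float64(1.5), 'sq': np.float64(147.5), 'blunt': np.float64(69.1), 'rsq': np.float64(122.5)}
upright turn units [-0.0002 -0.      0.0008]
[511,-4,52] d [ -1.1   0.3 -98.8] units [-0.0015  0.1235 -0.0003]
```

```bash
python3 -m jog '[[[0,0,0],[-0.001,0.02,0],0],[[0,0,0],[-0.001,0.05,0],0],[[0,0,0],[-0.001,0.075,0],0],[[0,0,0],[-0.001,0.09,0],0],[[0,0,0],[-0.001,0.1,0],0]]';python3 -m jog '[[[0,0,0],[0,0.006,0],0],[[0,0,0],[0,0.012,0],0],[[0,0,0],[0,0.018,0],0],[[0,0,0],[0,0.022,0],0],[[0,0,0],[0,0.0235,0],0]]'; python3 -m jog '[[[0,0,0],[0,0,0],0],[[0,0,0],[0,0,0],0]]'; python3 go.py '[511,-4,52]'
python3 - <<'E'
from h import *
p=arm.sense()['tool_pos']
cv2.imwrite(f'pics/side4.png',cv2.cvtColor(arm.grab_frame('side'),cv2.COLOR_RGB2BGR))
cv2.imwrite('pics/top4.png',cv2.imread('pics/top3.png'))
E
python3 ov.py 4 d
```

```text
t: 13.85
tool_pos: [510.4, -3.8, 69.3]
tcp_rot: [0.689, -0.159, 0.158, -0.689]
contact_force: [0.9, 0.3, 0.6]
opening: 0.4
t: 14.35
tool_pos: [510.4, -3.7, 51.6]
tcp_rot: [0.689, -0.158, 0.158, -0.689]
contact_force: [-0.5, 0.4, 0.3]
opening: 0.4
t: 14.55
tool_pos: [510.6, -3.8, 52.0]
tcp_rot: [0.689, -0.158, 0.159, -0.689]
contact_force: [-0.0, 0.5, 0.1]
opening: 0.2
t 14.55 p [510.6  -3.8  52. ] F [-0.   0.5  0.1] open 0.2 y axis [ 0. -0. -1.] z axis [0.436 0.9   0.   ]
fix {'sharp': np.float64(78.7), 'opp': np.float64(149.3), 'rail': np.float64(1.3), 'sq': np.float64(148.2), 'blunt': np.float64(70.4), 'rsq': np.float64(123.8)}
upright turn units [-0.0001 -0.      0.0005]
[511,-4,52] d [ 0.4 -0.2 -0. ] units [ 0.0006  0.     -0.    ]
```

View pics/ov_side_d.png

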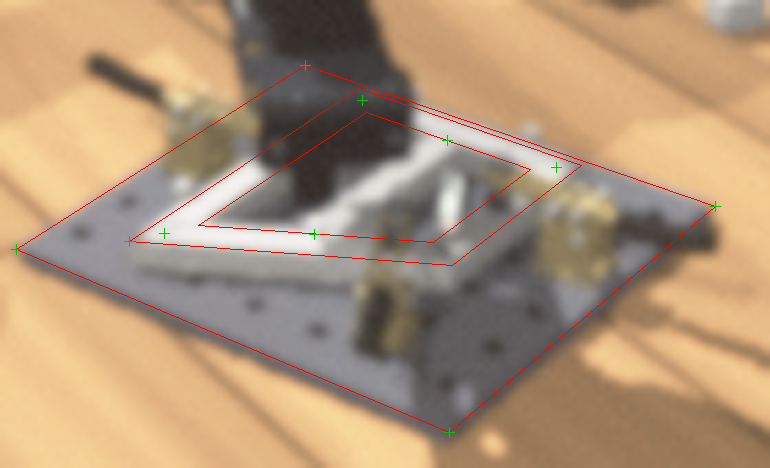

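The fingertip at crop (313,203) is above the rail/slope seam at (314,234) and clear of the clamp. I'll hold, then rise.

```bash

python3 -m jog '[[[0,0,0],[0,0,0],0],[[0,0,0],[0,0,0],0],[[0,0,0],[0,0,0],0],[[0,0,0],[0,0,0],0],[[0,0,0],[0,0,0],0]]'
python3 -m jog '[[[0,0,0],[0,0,0],0],[[0,0,0],[0,0,0],0],[[0,0,0],[0,0,0],0],[[0,0,0],[0,0,0],0],[[0,0,0],[0,0,0],0]]'
python3 -m jog '[[[0,0,0],[0,0,0],0],[[0,0,0],[0,0,0],0],[[0,0,0],[0,0,0],0],[[0,0,0],[0,0,0],0],[[0,0,0],[0,0,0],0]]'
python3 -m jog '[[[0,0,0],[0,0,0],0],[[0,0,0],[0,0,0],0],[[0,0,0],[0,0,0],0],[[0,0,0],[0,0,0],0],[[0,0,0],[0,0,0],0]]'
python3 -m jog '[[[0,0,0],[0,0,0],0],[[0,0,0],[0,0,0],0],[[0,0,0],[0,0,0],0],[[0,0,0],[0,0,0],0],[[0,0,0],[0,0,0],0]]'
python3 -m jog '[[[0,0,0],[0,0,0],0],[[0,0,0],[0,0,0],0],[[0,0,0],[0,0,0],0],[[0,0,0],[0,0,0],0],[[0,0,0],[0,0,0],0]]'
python3 -m jog '[[[0,0,0],[0,-0.02,0],0],[[0,0,0],[0,-0.06,0],0],[[0,0,0],[0,-0.11,0],0],[[0,0,0],[0,-0.16,0],0],[[0,0,0],[0,-0.19,0],0]]'
python3 -m jog '[[[0,0,0],[0,-0.02,0],0],[[0,0,0],[0,-0.04,0],0],[[0,0,0],[0,-0.05,0],0],[[0,0,0],[0,-0.05,0],0],[[0,0,0],[0,-0.05,0],0]]'
python3 -m jog '[[[0,0,0],[0,0,0],0],[[0,0,0],[0,0,0],0],[[0,0,0],[0,0,0],0],[[0,0,0],[0,0,0],0],[[0,0,0],[0,0,0],0]]'
python3 go.py
python3 - <<'E'
from h import *
cv2.imwrite(f'pics/side5.png',cv2.cvtColor(arm.grab_frame('side'),cv2.COLOR_RGB2BGR))
E
```

```text
t: 15.1
tool_pos: [510.4, -3.7, 51.8]
tcp_rot: [0.689, -0.158, 0.158, -0.689]
contact_force: [-0.0, -0.2, 0.2]
opening: 0.7
t: 15.6
tool_pos: [510.4, -3.7, 51.7]
tcp_rot: [0.689, -0.158, 0.158, -0.689]
contact_force: [-0.3, 0.2, 0.0]
opening: 0.4
t: 16.1
tool_pos: [510.4, -3.7, 51.8]
tcp_rot: [-0.689, 0.158, -0.158, 0.689]
contact_force: [0.5, -0.5, -0.3]
opening: 0.4
t: 16.6
tool_pos: [510.4, -3.7, 51.8]
tcp_rot: [0.689, -0.158, 0.158, -0.689]
contact_force: [0.5, 0.1, 0.2]
opening: 0.4
t: 17.1
tool_pos: [510.4, -3.7, 51.7]
tcp_rot: [-0.689, 0.158, -0.158, 0.689]
contact_force: [1.7, -0.3, 0.2]
opening: 0.3
t: 17.6
tool_pos: [510.4, -3.7, 51.7]
tcp_rot: [0.689, -0.158, 0.158, -0.689]
contact_force: [-1.0, -0.5, -0.4]
opening: 0.6
t: 18.1
tool_pos: [511.7, -3.9, 207.4]
tcp_rot: [-0.689, 0.157, -0.16, 0.689]
contact_force: [0.9, 0.3, -1.1]
opening: 0.2
t: 18.6
tool_pos: [510.1, -3.7, 243.0]
tcp_rot: [0.689, -0.159, 0.158, -0.689]
contact_force: [0.0, 0.7, 0.5]
opening: 0.2
t: 19.1
tool_pos: [510.3, -3.7, 243.6]
tcp_rot: [0.689, -0.158, 0.158, -0.689]
contact_force: [-0.3, -0.2, -0.1]
opening: 0.5
t 19.1 p [510.3  -3.7 243.6] F [-0.3 -0.2 -0.1] open 0.5 y axis [-0.  0. -1.] z axis [ 0.437  0.9   -0.   ]
fix {'sharp': np.float64(78.5), 'opp': np.float64(149.5), 'rail': np.float64(1.4), 'sq': np.float64(148.3), 'blunt': np.float64(70.6), 'rsq': np.float64(124.0)}
upright turn units [ 0.0001  0.     -0.0002]
```

View pics/side5.png

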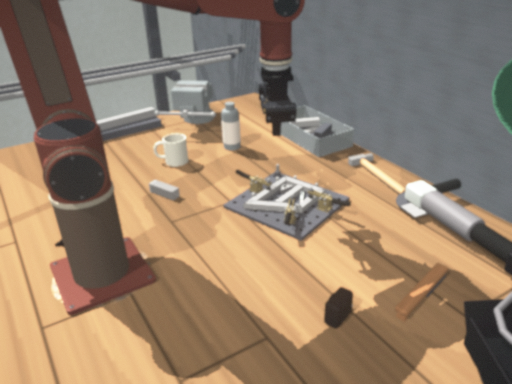

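The fingers are raised to z = 244 mm, with the fingertip at about (277,132) px. Nothing has moved, so I'm handing in.

```bash
python3 -c "
from workcell import arm
print(arm.finish_job())"
```

```text
the job is handed in; nothing more can be done
None
```

With the fingers shut and pointing straight down, I showed the three seams in the order asked: sharpest corner, opposite corner, then rail/sloping-side joint. I held each about 3 s with the fingertips about 20 mm above the seam. I then raised straight up to z = 244 mm, 175 mm above the clamp tops, and handed in at about 19 s.

**Position:** at each hold the arm was within 1.5 mm sideways of the seam position I fitted from the two cameras. In the side view the fingertip stood right above each seam.

**Contact:** the force readings stayed at noise level, under 2 N, and nothing had moved in the last picture.

**Disagreement:** the two cameras differed by about 2–3 mm at the fixture, close to their calibration error. At the rail joint I aimed about 1 mm off the fitted point, towards where the top view put it. The arm blocked the top view at the opposite corner, so only the side camera checked the fingertip during the holds.

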